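# Reject the brass bracket down the scrap chute

## Robot

A 6-joint arm with a two-finger parallel gripper is mounted at the origin on the work surface. World frame = base frame: x ahead of the robot, y to its left, z up, the work surface at z = 0. Lengths are in m, angles in rad, forces in N, time in s.
With the tool pointing down it reaches from about 0.375 to 0.975 m from the base axis. Payload 3.8 kg.
Tool frame: the origin (TCP) lies midway between the tips of the shut fingers; the grasp point (between the pads) lies 19 mm behind it; z points along the fingers, y is the direction in which the jaws open and shut (so a half turn about z gives the same grasp; the last joint's range is limited). The gripper opens to 85 mm and grips with 20 to 120 N. Pads are 22 mm wide; open, the fingers measure 114 mm over their backs; the gripper's body (76 mm by 85 mm) begins 54 mm behind the grasp point. The pads swing forward as they close: fully open they stand 13 mm farther back than shut.
Start: joints at [1.267, 0.264, 1.604, -0, 1.274, -0.037], TCP at [0.178, 0.651, 0.231] pointing down, gripper open.
Joint ranges: [-2.63, 2.63], [-0.94, 2.18], [0.31, 2.57], [-1.31, 4.45], [0, 2.66], [-2.55, 2.55]. Speed limits (rad/s): [2.57, 2.57, 3.14, 3.14, 3.14, 3.14].

## Interface

Orientations are given as a rotation vector (axis times angle).
In Python, from workcell import bot gives the robot as it stands.
- The arm moves only by the tool arm_command, never from a script. Its argument "targets" is text: rows parted by semicolons, each of 7 numbers parted by spaces: the shift along the tool's x, y, z in mm, then the turn, a rotation vector about the tool's x, y, z in degrees, then the opening, from 0 (shut) to 1 (fully open). A call has 1 to 10 rows; each row is the pose to reach, as a shift and turn from the pose commanded when the call began, along the tool's axes at that moment; what a row does not reach only later rows make up. A row lasts 1/12 s, in which the tool goes at most 41.7 mm and 7.16 degrees, less where a joint would pass 70% of its speed; a pose out of reach is approached as far as the arm can. A call with a gripper value outside its range is refused whole. The fingers move at their own pace and stop on an object; "newtons" is the grip in N (left out, the last holds). Time passes only in rows, so rows that repeat a pose let the fingers close. It gives the time, the measured TCP pose, the force and the opening at its end, in the units of the state.
- bot.read_state(): the state, without advancing time (a new reading comes with each control period).
- bot.read_camera(name): name is "scene" or "side" or "wrist"; returns (picture, depth): 400x640x3 uint8, blue, green, red; 400x640 float32, m along the optical axis (not along the pixel's ray), 0 where there is no reading.
- bot.camera_params(name): a dict with "fov_y" (degrees; the focal length in pixels is half the picture's height over the tangent of half this angle, whatever the lens; pixels are square), "cx", "cy" (the principal point, pixels), "k1" (the pictures are not rectified: a ray, as slopes to the right and down, at radius r is drawn at 1 + k1 r^2 times it, then the intrinsics apply), "xyz" and "rotation" of the camera in the world; the wrist camera has in their place "T_tool_cam" (4x4, takes a point from camera to tool coordinates, whose origin is the TCP and whose axes are the flange's). Camera axes: x right, y up, looking along -z (the intrinsics and any distortion apply to the point x, -y, -z); pixel columns grow to the right and rows downward; lengths in m; the calibration is good to about 2 mm. A picture is of the moment at which its call begins: read the wrist's pose just before it. camera_params takes no time and is no camera call.
- bot.finish_job(): hands the job in, once; it reports no verdict.
The state is a dict: "time": time; "q": joint angles; "joint_vel": joint speeds; "joint_torque": joint torques, N m; "tool_pos": TCP position; "tcp_rot": TCP orientation; "wrist_force": force on the tool from outside, world axes, zero at the start; "torque": the same for the moment, N m; "width": opening from 0.0 (shut) to 1.0 (fully open).
Only numpy, scipy, OpenCV 4.12 (cv2) and the standard library are available. Lean on these libraries where they do the work, as an engineer would, in place of code of your own. Each camera call takes 0.05 s, during which the arm holds its last target.

## Task

The brass bracket on the sorting stand's blue ledge is from the wrong batch. Push it along the ledge and off its far edge so that it drops into the chute below and stays there; do not lift it, and leave the aluminium bracket and the black bracket where they stand.

Things in the scene. Friction and masses are not known exactly. Their poses are not given: they have to be found in the camera images.
- brass_center (a point): Loose brass (yellow metal) angle bracket, about 0.13 kg: flat base 50 x 40 x 5 mm (x, y, z) with an upright flange, 5 mm thick, 40 wide, along its rear (-x) edge, 35 high over all. Point: centre of the base's outline, 17.5 mm above the underside; flange's rear face 25 mm behind it, centre of mass 8 mm behind. x points from flange to base front, within 20 deg of the ledge's x; z up.
- alu_center (a point): A bystander: silver aluminium bracket of the same shape, point and axes, loose, on the same ledge. The three brackets stand side by side in any order, about 100 mm apart.
- black_center (a point): A bystander: black plastic bracket of the same shape, point and axes, loose, on the same ledge.
- ledge_edge (a point): Middle of the far edge of the fixed stand's flat blue ledge, at its top, 130 mm above the bench. x: level, off the edge over the chute; y along the edge. Ledge: y +-170, x -190 to 0 mm, no rim. Chute: open trough below the edge, y +-170, x 0 to 160 mm; steep steel slide plate down to a dark pan 122 mm below the ledge top; side and end walls end 25 mm below the ledge top.
Mind the look-alikes: they are no part of the job. There is more than one size of the part that bears brass_center; the job needs the middle-sized.

How it is judged:
By the outcome, as a careful person would: the job done as asked, in the order asked, and still so for the second after the job is handed in, with the robot touching nothing.
It also fails if it takes over 32 s, if anything falls off the work surface, if the arm or the gripper's body presses on something with over 40 N, if the wrist force passes 120 N, or if a joint passes its speed limit or range.

## Working session

There is one attempt and no reset: what is moved stays moved. The work goes in short steps, Python scripts to look and compute and a tool call to move; the robot and the scene stay as the last step left them, time stands still between calls to the robot, and variables do not carry over. Pictures are saved under pics/ and viewed, and the job is handed in when it is done.

Besides the shell and the picture viewer there is one more tool, called as name(argument=value, ...) on one line, values as JSON. arm_command: Moves the arm, as the interface text tells. Its arguments: {"type":"object","properties":{"targets":{"type":"string"},"newtons":{"type":"number"}},"required":["targets"]}

```bash
mkdir -p pics
cat > h.py <<'E'
import numpy as np,cv2
from workcell import bot
from scipy.spatial.transform import Rotation as R
def T(name,st=None):
    p=bot.camera_params(name)
    if 'T_tool_cam' in p:
        A=np.eye(4);A[:3,:3]=R.from_rotvec(st['tcp_rot']).as_matrix();A[:3,3]=st['tool_pos'];M=A@np.array(p['T_tool_cam'])
    else:
        M=np.eye(4);r=np.array(p['rotation']);M[:3,:3]=r if r.shape==(3,3) else R.from_rotvec(r).as_matrix();M[:3,3]=p['xyz']
    f=200/np.tan(np.radians(p['fov_y'])/2)
    return M,f,p
def ray(c,u,v):
    M,f,p=c
    K=np.array([[f,0,p['cx']],[0,f,p['cy']],[0,0,1.]])
    s=cv2.undistortPoints(np.array([[[u,v]]],float),K,np.array([p['k1'],0,0,0,0.]))[0,0]
    return M[:3,3],M[:3,:3]@np.array([s[0],-s[1],-1])
def dep(c,u,v,d):
    o,r=ray(c,u,v);return o+r*d
def onz(c,u,v,z):
    o,r=ray(c,u,v);return o+r*(z-o[2])/r[2]
E
python3 - <<'E'
from h import *
for n in ['scene','side','wrist']:
    st=bot.read_state();im,d=bot.read_camera(n);cv2.imwrite(f'pics/{n}0.png',im);np.savez(f'{n}0.npz',d=d,im=im)
    print(n,bot.camera_params(n))
print(bot.read_state())
E
```

```text
scene {'fov_y': 56.42888972073635, 'cx': 319.83571825184856, 'cy': 203.78021299381226, 'k1': 0.01833140194330208, 'xyz': array([ 1.00431622, -0.05175293,  0.55477282]), 'rotation': array([0.65459115, 0.67314511, 1.44089617])}
side {'fov_y': 50.03169282935316, 'cx': 320.74260477030793, 'cy': 200.2424247269646, 'k1': -0.1078086680030889, 'xyz': array([ 0.22045858, -0.57637638,  0.55695803]), 'rotation': array([ 0.89561546, -0.22146538, -0.45031186])}
wrist {'fov_y': 71.58979043075301, 'cx': 319.82513778211916, 'cy': 203.5328202721081, 'k1': -0.04530481718829738, 'T_tool_cam': array([[-4.74863341e-04,  9.48834951e-01,  3.15772085e-01,
         8.15792356e-02],
       [ 9.99999820e-01,  5.66574368e-04, -1.98631577e-04,
        -1.09845944e-03],
       [-3.67376952e-04,  3.15771934e-01, -9.48835049e-01,
        -1.41733764e-01],
       [ 0.00000000e+00,  0.00000000e+00,  0.00000000e+00,
         1.00000000e+00]])}
{'time': 0.15, 'q': array([ 1.26712518e+00,  2.64615072e-01,  1.60507623e+00, -1.53319616e-05,
        1.27369381e+00, -3.68976315e-02]), 'joint_vel': array([-0.00046583, -0.00367688, -0.00521629, -0.00097829, -0.00076731,
        0.00122667]), 'joint_torque': array([ 2.05996594e-04, -5.15921760e+01, -3.67947972e+01, -6.80232506e-05,
        8.36412568e-03,  9.22824910e-06]), 'tool_pos': array([0.17777768, 0.65057484, 0.23021585]), 'tcp_rot': array([-4.17759707e-01, -3.11339940e+00,  2.77850927e-03]), 'wrist_force': array([ 0.30847248, -0.03101924, -0.5347829 ]), 'torque': array([-0.04012198,  0.02920467, -0.0009006 ]), 'width': 0.9993076054179117}
```

View pics/scene0.png

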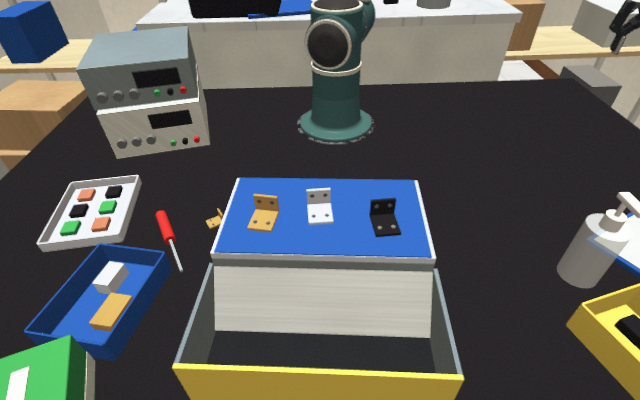

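View pics/side0.png

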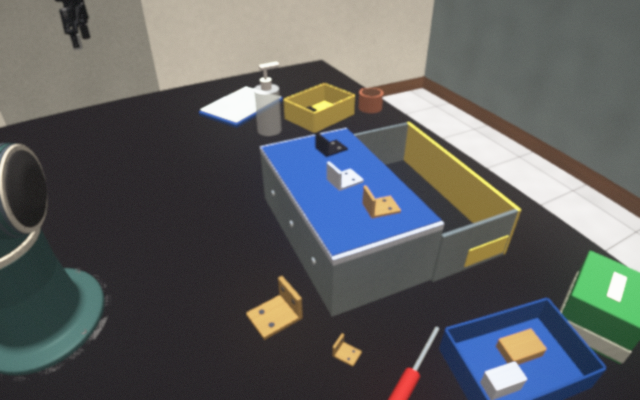

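View pics/wrist0.png

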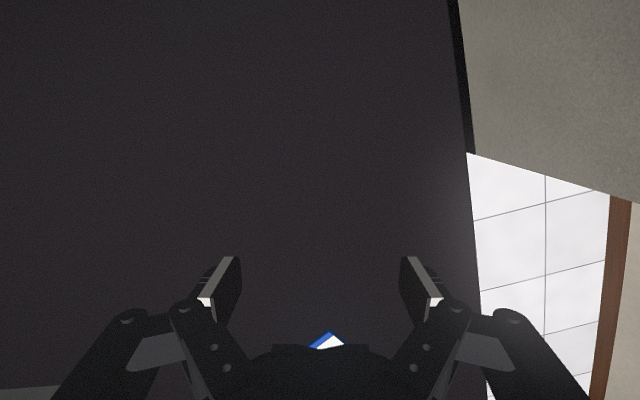

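The scene camera shows three brackets on the ledge: brass at (264,213), aluminium at (320,206) and black at (384,217). The side camera shows the same three, with the big and small brass decoys on the bench at (275,308) and (347,350). The wrist camera shows only the bench. I'll enlarge the ledge next.

Run:
```python
import cv2
a=cv2.imread('pics/scene0.png')[165:275,200:445];cv2.imwrite('pics/scene0c.png',cv2.resize(a,None,fx=3.2,fy=3.2,interpolation=cv2.INTER_CUBIC))
a=cv2.imread('pics/side0.png')[115:275,250:450];cv2.imwrite('pics/side0c.png',cv2.resize(a,None,fx=3.5,fy=3.5,interpolation=cv2.INTER_CUBIC))
```

```text
(no output)
```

View pics/scene0c.png

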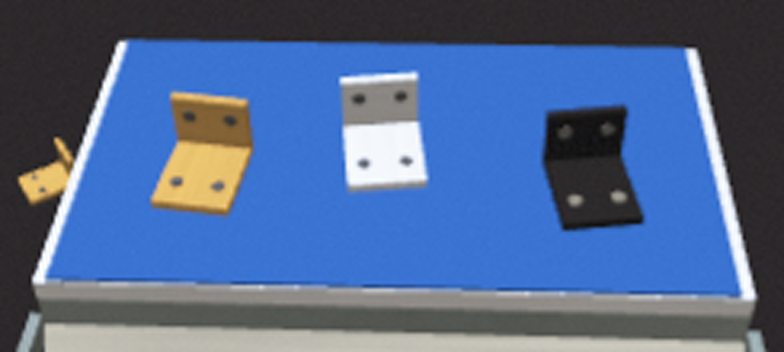

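View pics/side0c.png

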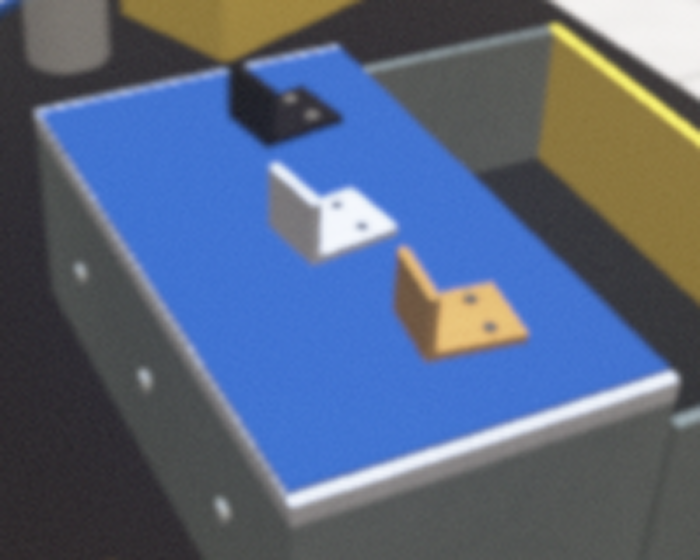

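```bash
cat > m.py <<'E'
from h import *
cs=T('scene');cd=T('side')
S=lambda x,y:(200+(x+.5)/3.2-.5,165+(y+.5)/3.2-.5)
D=lambda x,y:(250+(x+.5)/3.5-.5,115+(y+.5)/3.5-.5)
def tri(a,b):
    o1,r1=ray(cs,*a);o2,r2=ray(cd,*b);r1=r1/np.linalg.norm(r1);r2=r2/np.linalg.norm(r2)
    t=np.linalg.lstsq(np.c_[r1,-r2],o2-o1,rcond=None)[0];p=o1+r1*t[0];q=o2+r2*t[1]
    return (p+q)/2,np.linalg.norm(p-q)
for n,a,b in [('fe-y',(37,282),(678,376)),('fe+y',(752,298),(338,46)),('re-y',(122,41),(289,499)),('re+y',(693,49),(38,110)),
 ('brass fl top -y',(172,94),(437,300)),('brass fl top +y',(249,99),(403,248)),('brass front -y',(152,204),(528,332)),('brass front +y',(231,210),(492,284)),
 ('alu top -y',(341,77),(322,205)),('alu top +y',(416,74),(275,165)),('alu front -y',(347,186),(397,227)),
 ('blk front -y',(564,226),(342,119))]:
    p,e=tri(S(*a),D(*b));print(n,p.round(4),'gap',round(e,4))
d1=np.load('scene0.npz')['d'];d2=np.load('side0.npz')['d']
for a in [(60,270),(300,240),(480,150),(300,60)]:
    u,v=S(*a);print('ledge depth scene',dep(cs,u,v,d1[int(round(v)),int(round(u))]).round(4))
for a in [(250,350),(600,360),(250,200)]:
    u,v=D(*a);print('ledge depth side',dep(cd,u,v,d2[int(round(v)),int(round(u))]).round(4))
E
python3 m.py
```

```text
fe-y [ 0.6223 -0.2203  0.1275] gap 0.0022
fe+y [0.6446 0.1148 0.1276] gap 0.0021
re-y [ 0.433  -0.207   0.1281] gap 0.0004
re+y [0.4564 0.1278 0.1277] gap 0.0016
brass fl top -y [ 0.5291 -0.1619  0.1641] gap 0.0025
brass fl top +y [ 0.5363 -0.1222  0.1647] gap 0.004
brass front -y [ 0.577  -0.1698  0.1333] gap 0.0004
brass front +y [ 0.5835 -0.1307  0.1329] gap 0.0029
alu top -y [ 0.5212 -0.0754  0.165 ] gap 0.0044
alu top +y [ 0.5188 -0.0355  0.1646] gap 0.0023
alu front -y [ 0.5685 -0.0721  0.1336] gap 0.0008
blk front -y [0.5992 0.0338 0.1316] gap 0.0019
ledge depth scene [ 0.6156 -0.2094  0.1289]
ledge depth scene [ 0.6013 -0.0947  0.13  ]
ledge depth scene [ 0.539  -0.0019  0.1293]
ledge depth scene [ 0.4565 -0.1     0.1286]
ledge depth side [ 0.4625 -0.1181  0.129 ]
ledge depth side [ 0.5959 -0.1989  0.1307]
ledge depth side [ 0.5189 -0.011   0.1285]
```

Everything fits the given sizes: the ledge measures 336 x 189 mm with its top at about 0.129, yaw about -4°. The brass flange's rear-top centre is at (0.533,-0.142), yaw about -9.8°, and its top is 35 mm above the ledge. Next I'll work out the approach.

```bash
cat > rel.py <<'E'
from h import *
def rel(p,yaw,label=''):
    st=bot.read_state();A=R.from_rotvec(st['tcp_rot'])
    a=np.radians(yaw);G=R.from_matrix(np.c_[[-np.cos(a),-np.sin(a),0],[-np.sin(a),np.cos(a),0],[0,0,-1]])
    print(label,'shift mm',(A.inv().apply(np.array(p)-st['tool_pos'])*1000).round(1),'turn',np.degrees((A.inv()*G).as_rotvec()).round(2))
E
python3 -c "
from rel import *
rel([.40,.45,.25],-9.8);rel([.493,-.135,.25],-9.8);rel([.493,-.135,.136],-9.8);print(bot.read_state()['time'])"
```

```text
shift mm [-267.2 -134.9  -19.6] turn [-0.1  -0.01 -5.48]
 shift mm [-511.2 -674.7  -18.6] turn [-0.1  -0.01 -5.48]
 shift mm [-511.2 -674.5   95.4] turn [-0.1  -0.01 -5.48]
0.15
```

arm_command(targets="-30 -15 -5 0 0 0 0;-60 -30 -10 0 0 -1 0;-90 -45 -20 0 0 -2 0;-120 -60 -20 0 0 -3 0;-150 -75 -20 0 0 -4 0;-180 -90 -20 0 0 -5 0;-210 -105 -20 0 0 -5.5 0;-235 -120 -20 0 0 -5.5 0;-255 -130 -20 0 0 -5.5 0;-267 -135 -20 0 0 -5.5 0", newtons=20)

```text
time: 0.98
tool_pos: [0.4015, 0.4483, 0.251]
tcp_rot: [0.271, 3.13, -0.002]
wrist_force: [-0.2, 0.4, -0.9]
width: 0.002
```

```bash
python3 -c "
from rel import *
rel([.493,-.135,.25],-9.8);s=bot.read_state();print(s['time'],s['tool_pos'],s['q'],s['width'])"
```

```text
shift mm [-190.5 -558.9    1.6] turn [-0.06  0.01 -0.1 ]
0.9833 [0.40147698 0.44834352 0.25095177] [ 7.99556211e-01  1.15427279e-01  1.74259190e+00 -8.13002490e-04
  1.28430249e+00 -5.98165665e-01] 0.0018137346960631234
```

arm_command(targets="-8 -25 0 0 0 0 0;-17 -50 0 0 0 0 0;-27 -80 0 0 0 0 0;-38 -112 0 0 0 0 0;-50 -145 0 0 0 0 0;-60 -178 0 0 0 0 0;-72 -210 0 0 0 0 0;-83 -242 0 0 0 0 0;-94 -275 0 0 0 0 0;-105 -308 0 0 0 0 0")

```text
time: 1.82
tool_pos: [0.4509, 0.1281, 0.2513]
tcp_rot: [0.267, 3.13, 0.001]
wrist_force: [0.3, 0.3, 0.4]
width: 0.003
```

arm_command(targets="-11 -33 0 0 0 0 0;-22 -65 0 0 0 0 0;-33 -98 0 0 0 0 0;-44 -130 0 0 0 0 0;-55 -160 0 0 0 0 0;-65 -190 0 0 0 0 0;-73 -215 0 0 0 0 0;-80 -235 0 0 0 0 0;-84 -247 0 0 0 0 0;-86 -251 0 0 0 0 0")

```text
time: 2.65
tool_pos: [0.4933, -0.1341, 0.2511]
tcp_rot: [-0.271, -3.13, -0.0]
wrist_force: [-0.1, 0.2, 0.6]
width: -0.001
```

Run:
```python
from rel import *
rel([.493,-.135,.136],-9.8);s=bot.read_state();print(s['time'],s['tool_pos'],s['q'],s['width'])
im,d=bot.read_camera('wrist');cv2.imwrite('pics/w1.png',im)
im,d=bot.read_camera('side');cv2.imwrite('pics/s1.png',im)
```

```text
shift mm [ 1.000e-01 -1.000e+00  1.151e+02] turn [ 0.   -0.02 -0.09]
2.65 [ 0.49332071 -0.13408779  0.25105686] [-3.14108348e-01 -6.09109944e-02  1.92326806e+00 -1.97631642e-05
  1.27958705e+00 -1.71236653e+00] -0.0008232637341708991
```

View pics/w1.png

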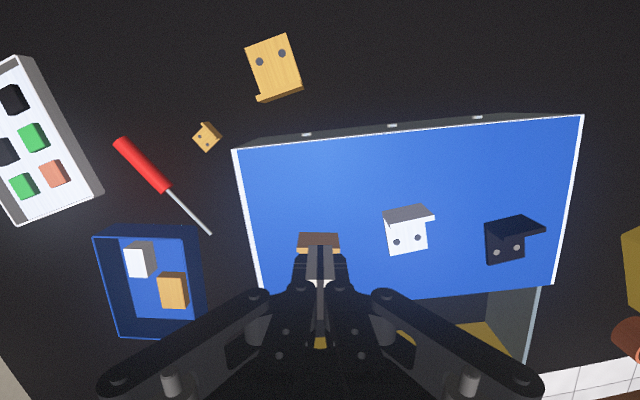

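View pics/s1.png

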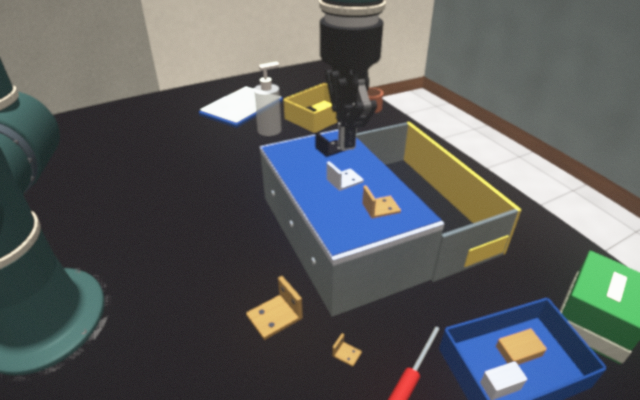

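The wrist view shows the fingertips centred at about column 320, against the brass flange at (318,240). The side view shows nothing disturbed. I'll project the expected points into the wrist picture as a check.

Run:
```python
from h import *
s=bot.read_state();M,f,p=T('wrist',s)
def pr(P):
    c=np.linalg.inv(M)@np.r_[P,1];x,y=c[0]/-c[2],-c[1]/-c[2];k=1+p['k1']*(x*x+y*y);return (f*x*k+p['cx']).round(1),(f*y*k+p['cy']).round(1)
for n,P in dict(flm=(.5291,-.1619,.164),flp=(.5363,-.1222,.164),tcp=s['tool_pos'],down=(s['tool_pos'][0],s['tool_pos'][1],.136),alum=(.5212,-.0754,.165),alup=(.5188,-.0355,.165),rem=(.433,-.207,.129),rep=(.4564,.1278,.129)).items(): print(n,pr(P))
im=cv2.imread('pics/w1.png')[200:320,250:450];cv2.imwrite('pics/w1c.png',cv2.resize(im,None,fx=4,fy=4,interpolation=cv2.INTER_CUBIC))
```

```text
flm (np.float64(296.3), np.float64(250.7))
flp (np.float64(340.0), np.float64(251.0))
tcp (np.float64(321.6), np.float64(260.1))
down (np.float64(320.8), np.float64(199.9))
alum (np.float64(389.3), np.float64(228.6))
alup (np.float64(433.5), np.float64(218.9))
rem (np.float64(232.7), np.float64(150.8))
rep (np.float64(583.7), np.float64(116.8))
```

View pics/w1c.png

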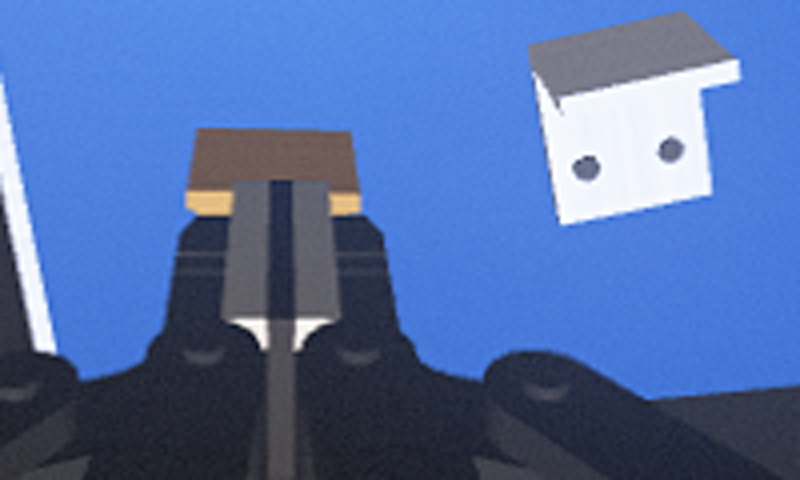

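The flange's rear edge looks parallel to the tool's y and is centred, within about 3 px of the prediction. Descending now, about 25 mm behind it.

arm_command(targets="0 -1 15 0 0 0 0;0 -1 30 0 0 0 0;0 -1 45 0 0 0 0;0 -1 60 0 0 0 0;0 -1 75 0 0 0 0;0 -1 88 0 0 0 0;0 -1 98 0 0 0 0;0 -1 106 0 0 0 0;0 -1 111 0 0 0 0;0 -1 112 0 0 0 0")

```text
time: 3.58
tool_pos: [0.4925, -0.1331, 0.1384]
tcp_rot: [-0.267, -3.129, -0.001]
wrist_force: [0.1, -0.6, 0.1]
width: -0.003
```

arm_command(targets="-3 0 0 0 0 0 0;-8 0 0 0 0 0 0;-13 0 0 0 0 0 0;-18 0 0 0 0 0 0;-23 0 0 0 0 0 0;-28 0 0 0 0 0 0;-33 0 0 0 0 0 0;-38 0 0 0 0 0 0;-43 0 0 0 0 0 0;-48 0 0 0 0 0 0")

```text
time: 4.42
tool_pos: [0.5406, -0.142, 0.1392]
tcp_rot: [-0.268, -3.13, -0.0]
wrist_force: [-2.3, 0.1, 1.4]
width: 0.008
```

Run:
```python
from rel import *
ims=[]
for n in('side','scene'):
    im,d=bot.read_camera(n);ims.append(im)
cv2.imwrite('pics/a2.png',np.hstack([cv2.resize(ims[0][90:290,240:460],None,fx=1.8,fy=1.8),cv2.resize(ims[1][120:320,190:410],None,fx=1.8,fy=1.8)]))
```

```text
(no output)
```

View pics/a2.png

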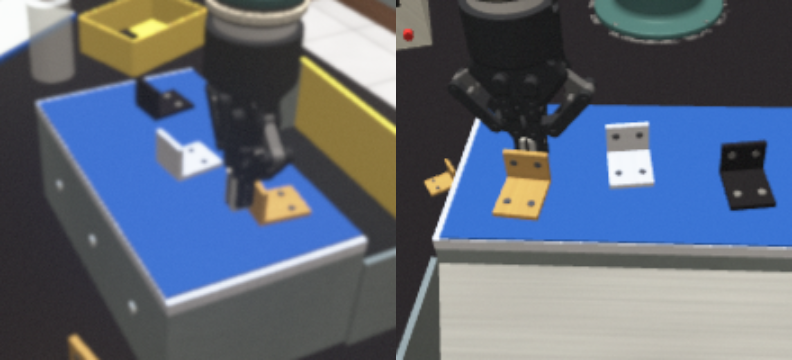

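Contact is made (about 2 N). The brass bracket is sliding straight and the other two haven't moved. Continuing the push.

arm_command(targets="-5 0 0 0 0 0 0;-10 0 0 0 0 0 0;-15 0 0 0 0 0 0;-20 0 0 0 0 0 0;-25 0 0 0 0 0 0;-30 0 0 0 0 0 0;-35 0 0 0 0 0 0;-40 0 0 0 0 0 0;-45 0 0 0 0 0 0;-48 0 0 0 0 0 0")

```text
time: 5.35
tool_pos: [0.5883, -0.1503, 0.1394]
tcp_rot: [0.268, 3.13, -0.0]
wrist_force: [-0.9, 0.5, -0.1]
width: -0.002
```

Run:
```python
from rel import *
ims=[]
for n in('side','scene'):
    im,d=bot.read_camera(n);ims.append(im)
cv2.imwrite('pics/a3.png',np.hstack([cv2.resize(ims[0][90:290,240:460],None,fx=1.8,fy=1.8),cv2.resize(ims[1][120:320,190:410],None,fx=1.8,fy=1.8)]))
```

```text
(no output)
```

View pics/a3.png

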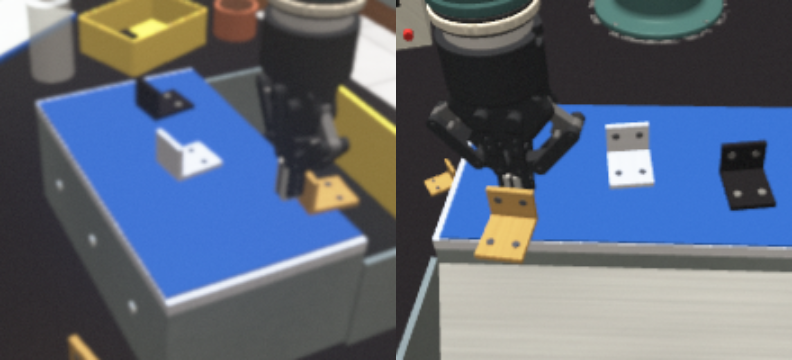

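The bracket is straight, with its front overhanging the edge. Finishing the push.

arm_command(targets="-5 0 0 0 0 0 0;-10 0 0 0 0 0 0;-15 0 0 0 0 0 0;-20 0 0 0 0 0 0;-25 0 0 0 0 0 0;-31 0 0 0 0 0 0;-37 0 0 0 0 0 0;-43 0 0 0 0 0 0;-49 0 0 0 0 0 0;-54 0 0 0 0 0 0")

```text
time: 6.28
tool_pos: [0.6415, -0.1594, 0.1392]
tcp_rot: [0.268, 3.13, 0.0]
wrist_force: [-0.5, -0.1, -0.4]
width: -0.0
```

Run:
```python
from rel import *
ims=[]
for n in('side','scene'):
    im,d=bot.read_camera(n);ims.append(im)
cv2.imwrite('pics/a4.png',np.hstack([cv2.resize(ims[0][90:290,260:520],None,fx=1.5,fy=1.5),cv2.resize(ims[1][120:400,170:470],None,fx=1.3,fy=1.3)[:300]]))
```

```text
(no output)
```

View pics/a4.png

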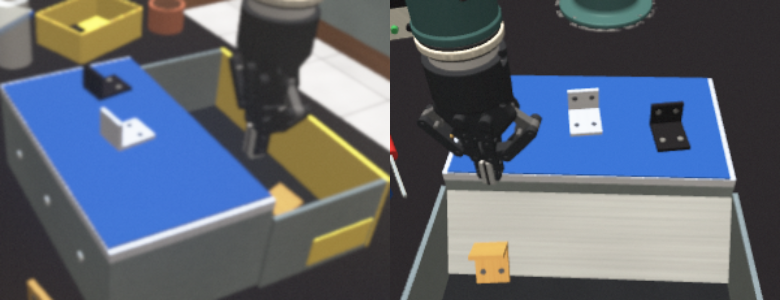

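The bracket has tipped over the edge and is on its way into the pan. Raising the tool straight up and backing off slightly, then looking again.

arm_command(targets="0 0 -10 0 0 0 0;0 0 -30 0 0 0 0;0 0 -55 0 0 0 0;0 0 -80 0 0 0 0;0 0 -105 0 0 0 0;20 0 -125 0 0 0 0;45 0 -135 0 0 0 0;70 0 -140 0 0 0 0;85 0 -140 0 0 0 0;90 0 -140 0 0 0 0")

```text
time: 7.22
tool_pos: [0.5502, -0.1436, 0.2812]
tcp_rot: [0.268, 3.129, -0.001]
wrist_force: [0.2, 0.4, 0.9]
width: 0.004
```

arm_command(targets="0 0 0 0 0 0 0;0 0 0 0 0 0 0;0 0 0 0 0 0 0;0 0 0 0 0 0 0;0 0 0 0 0 0 0;0 0 0 0 0 0 0")

```text
time: 7.72
tool_pos: [0.5525, -0.1441, 0.2788]
tcp_rot: [-0.268, -3.129, -0.0]
wrist_force: [-0.4, 0.2, 0.3]
width: 0.001
```

Run:
```python
from rel import *
im,d=bot.read_camera('side');cv2.imwrite('pics/side5.png',im)
im,d=bot.read_camera('scene');cv2.imwrite('pics/scene5.png',im)
c=T('scene');hsv=cv2.cvtColor(im,cv2.COLOR_BGR2HSV)
np.savez('scene5.npz',d=d)
old=np.load('scene0.npz')['im']
for n,(x0,x1) in dict(alu=(295,345),black=(360,410)).items():
    print(n,'mean abs diff',np.abs(im[180:245,x0:x1].astype(int)-old[180:245,x0:x1]).mean(), np.abs(im[180:245,x0:x1].astype(int)-old[180:245,x0:x1]).max())
print(bot.read_state()['tool_pos'],bot.read_state()['time'])
```

```text
alu mean abs diff 1.2216410256410257 6
black mean abs diff 1.433025641025641 10
[ 0.55232173 -0.14402718  0.27887493] 7.8167
```

View pics/scene5.png

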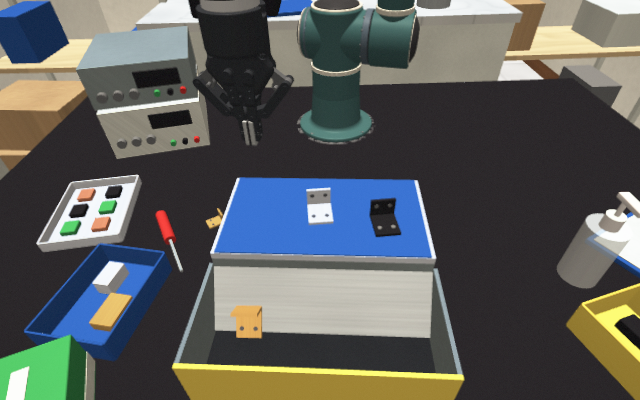

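View pics/side5.png

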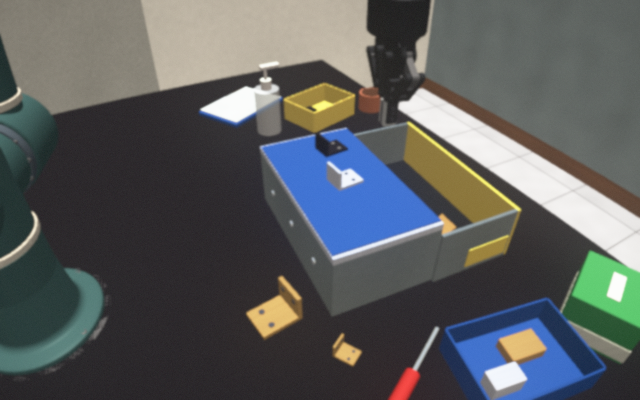

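The brass bracket rests at the foot of the slide at (248,322), the same place as 1.4 s earlier. The aluminium and black brackets are unmoved. One numeric check, then I'll hand in.

Run:
```python
from rel import *
c=T('scene');im,d=bot.read_camera('scene');o=cv2.imread('pics/scene5.png')
print('motion',np.abs(im[300:345,225:270].astype(int)-o[300:345,225:270]).max())
for u,v in [(240,308),(248,316),(248,325),(248,335)]: print(dep(c,u,v,d[v,u]).round(3))
print(bot.finish_job())
```

```text
motion 7
[ 0.671 -0.181  0.053]
[ 0.693 -0.163  0.065]
[ 0.684 -0.17   0.026]
[ 0.695 -0.171  0.014]
the job is handed in; nothing more can be done
None
```

The middle-sized brass bracket is off the ledge and lying in the chute, and I handed the job in at about 8 s of the 32 s allowed. I pushed it from behind the flange with the shut fingers, about 9 mm above the ledge. Contact forces read about 2 N, and it was never lifted.

**Last checks:**
- **Brass bracket:** it rests at the foot of the slide, leaning on the slide plate. Its lower edge is at about z = 0.01 m, well below the walls. It did not move between pictures up to 1.5 s apart.
- **Aluminium and black brackets:** the before and after pictures of both differ only by image noise, so neither moved.
- **Robot:** the gripper is raised about 15 cm above the ledge and touches nothing.

No check failed. The only disagreement was about 3 px between the flange's predicted and seen position in the wrist picture, which is within the calibration tolerance.

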